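# Top off the carton column and hold the clip open at the stock card

## Robot

A 6-joint arm with a two-finger parallel gripper is mounted at the origin on the work surface. World frame = base frame: x ahead of the robot, y to its left, z up, the work surface at z = 0. Lengths are in m, angles in degrees, forces in N, time in s.
With the tool pointing down it reaches from about 0.3 to 0.875 m from the base axis. Payload 6.4 kg.
Tool frame: the origin (TCP) lies midway between the tips of the shut fingers; the grasp point (between the pads) lies 19 mm behind it; z points along the fingers, y is the line along which they close (so a half turn about z gives the same grasp; the last joint's range is limited). The gripper opens to 85 mm and grips with 20 to 120 N. Pads are 22 mm wide; open, the fingers measure 114 mm over their backs; the gripper's body (76 mm by 85 mm) begins 54 mm behind the grasp point. The pads swing forward as they close: fully open they stand 13 mm farther back than shut.
Start: joints at [-88.94, 10.359, 92.074, -0, 77.567, -11.82], TCP at [0.128, -0.561, 0.196] pointing down, gripper open.
Joint ranges: [-171.53, 171.53], [-51.25, 118.39], [17.06, 147.69], [-65.23, 245.23], [0, 150.52], [-178.68, 178.68]. Speed limits (degrees/s): [147.25, 147.25, 172.46, 180, 180, 180].

## Interface

Orientations are given as a 3x3 rotation matrix whose columns are the frame's x, y, z axes.
In Python, from rig import status, grab_frame, get_calibration, order gives the robot as it stands. The module is installed in compiled form; this text tells all that it offers.
- The arm moves only by the tool drive_tool, never from a script. Its arguments are lists of equal length, an entry for each row: "travel": the shift along the tool's x, y, z in units of 25 mm (1.0 is 25 mm), a list of three; "angular": the turn, a rotation vector about the tool's x, y, z in units of 6 degrees (1.0 is 6 degrees), a list of three; "gripper": the opening in per cent of the stroke, from 0 (shut) to 100 (fully open). In form: {"travel": [[tx, ty, tz], ...], "angular": [[rx, ry, rz], ...], "gripper": [gripper, ...]}. A call has 1 to 20 rows; each row shifts and turns the commanded pose from where the row before left it, along the tool's axes as they then stand; what a row does not reach is not made up. A row lasts 1/12 s, in which the tool goes at most 41.7 mm and 7.16 degrees, less where a joint would pass 70% of its speed; a pose out of reach is approached as far as the arm can. A call is refused whole if a number of a shift passes 1 or a number of a turn 1, either way. A call with a gripper value outside its range is refused whole. The fingers move at their own pace and stop on an object; the grip force is fixed at half the most. Time passes only in rows, so rows that do not move let the fingers close. It gives the time, the measured TCP pose, the force, the opening and the grip force at its end, in the units of the state.
- status.state(): the state, without advancing time (a new reading comes with each control period).
- grab_frame(name): name is "scene" or "top" or "wrist"; returns the picture (400x640x3 uint8, red, green, blue); there is no depth.
- get_calibration(name): a dict with "camera_matrix" (3x3 intrinsics, pixels), "R" (3x3) and "t" (3): a world point X has camera coordinates R X + t; the wrist camera has in their place "T_tool_cam" (4x4, takes a point from camera to tool coordinates, whose origin is the TCP and whose axes are the flange's). Camera axes: x right, y down, z forward; pixel columns grow to the right and rows downward; lengths in m; the calibration is good to about 2 mm. The wrist camera is an equidistant fisheye: a pixel r from the principal point sees the ray r / f radians off the axis. A picture is of the moment at which its call begins: read the wrist's pose just before it. get_calibration takes no time and is no camera call.
- order.finish_job(): hands the job in; it is judged then, once.
The state is a dict: "time_s": time; "q": joint angles; "dq": joint speeds; "effort": joint torques, N m; "ee_pos": TCP position; "tool_rot": TCP orientation; "ft_force": force on the tool from outside, world axes, zero at the start; "wrist_torque": the same for the moment, N m; "gripper_width": finger opening in m; "grip_force": force on a finger pad.
Only numpy, scipy, OpenCV 4.12 (cv2) and the standard library are available. Lean on these libraries where they do the work, as an engineer would, in place of code of your own. Each camera call takes 0.05 s, during which the arm holds its last target. There are 200 camera calls.

## Task

Finish the lot: stack the loose carton with green tape squarely on the two green-taped cartons on the tray and let go of it. Then pick up the blue spring clip by its handles, squeeze it wide open and finish while still holding it open in the gripper, off the table, its jaws gaping on either side of the stock card's near upright edge without touching the card, so that a colleague can slip a delivery note in. Leave everything else as it is.

Things in the scene. Friction and masses are not known exactly. Their poses are not given: they have to be found in the camera images.
- carton_top: closed kraft carton, 90 (its x) x 62 (its y) x 45 mm high, about 0.2 to 0.4 kg, green tape along the top; the loose one lying on the table that goes on top of the column. It may have changed places with the orange-taped one. Origin: centre of the underside, z up.
- carton_mid: closed kraft carton, 90 (its x) x 62 (its y) x 45 mm high, about 0.2 to 0.4 kg, green tape; upper one of the two already stacked on the green tray, loose. Origin: centre of the underside, z up.
- carton_low: closed kraft carton, 90 (its x) x 62 (its y) x 45 mm high, about 0.2 to 0.4 kg, green tape; the lower one on the tray, loose. Origin: centre of the underside, z up.
- tray: flat green tray 150 x 120 x 10 mm, fixed, under the column. Origin: centre of the underside, z up.
- carton_other: closed kraft carton, 90 (its x) x 62 (its y) x 45 mm high, about 0.2 to 0.4 kg, ORANGE tape: not part of this column, leave it alone. Origin: centre of the underside, z up.
- clip: blue spring clip like a big clothes peg, lying flat, 26 mm tall, 70 g. Origin: underside of its steel pivot; x along the jaws, which reach 55 mm to +x; two handles reach 50 mm to -x, splayed along y: 60 mm wide over their ends, 53 mm at the black pads 36 mm behind the pivot. Squeeze these along y (3 to 8 N) to its stop, 34 mm wide, handles parallel: the jaws open; the spring shuts them on release
- clip_tip_l (a point): inner face of the tip of the clip's jaw on its +y side, 13.5 mm above the clip's underside; each arm turns 0.28 rad from shut to the stop. The clip can be gripped with the fingertips just above the table
- clip_tip_r (a point): the same for the jaw on its -y side; distance between the two tips = gape (3 mm shut, 33 mm fully open)
- card: stiff yellow stock card, upright, 100 mm (x) x 3 mm (y) x 130 mm, from 20 to 150 mm above the table, fixed in a dark steel foot 60 x 80 x 22 mm that stands under its far part (x from -8 to +52 mm). Origin: on the table under the middle of the card; x along the card, away from the robot; the near, free upright edge is at x = -50 mm
- card_edge (a point): point on the card's near upright edge, 100 mm above the table
- tin: closed tin, 66 mm diameter, 85 mm high, bystander. Origin: centre of the underside, z up.
- jar: amber jar, 70 mm diameter, 100 mm high, bystander. Origin: centre of the underside, z up.
- tape: roll of clear packing tape lying flat, 90 mm diameter, 40 mm high, bystander. Origin: centre of the underside, z up.
- mug: blue mug, 76 mm diameter, 90 mm high, bystander. Origin: centre of the underside, z up.
- marker: white marker pen with black cap, 130 mm long, 16 mm thick, bystander. Underside, near its middle.
Mind the look-alikes: they are no part of the job. What is meant by the clip is not yellow, and is the larger of those in its own colour.

How it is judged:
By the outcome, as a careful person would: the job done as asked, in the order asked, and still so for the second after the job is handed in, while the arm keeps its last pose, push and grip.
It also fails if it takes over 51 s, if anything falls off the work surface, if the arm or the gripper's body presses on something with over 40 N, if the wrist force passes 120 N, or if a joint passes its speed limit or range.

## Working session

There is one attempt and no reset: what is moved stays moved. The work goes in short steps, Python scripts to look and compute and a tool call to move; the robot and the scene stay as the last step left them, time stands still between calls to the robot, and variables do not carry over. Pictures are saved under pics/ and viewed, at most 10 in all, crops included, and the job is handed in when it is done.

Besides the shell and the picture viewer there is one more tool, called after "Emit:" by a JSON object that holds its "name" and its "arguments". drive_tool: Moves the arm, as the interface text tells. Its arguments: {"type":"object","properties":{"travel":{"type":"array"},"angular":{"type":"array"},"gripper":{"type":"array"}},"required":["travel","angular","gripper"]}

```bash
mkdir -p pics; python3 - <<'E'
from rig import status, grab_frame, get_calibration
import cv2, numpy as np
for n in ("scene","top"):
    cv2.imwrite(f"pics/{n}0.png", grab_frame(n)[:,:,::-1]); c=get_calibration(n)
    print(n,c["camera_matrix"],(-np.array(c["R"]).T@c["t"]).round(3), np.array(c["R"]).round(3))
print(status.state())
E
```

```text
scene [[476.14308914   0.         325.00382361]
 [  0.         476.14308914 201.3088614 ]
 [  0.           0.           1.        ]] [ 1.195 -0.476  0.897] [[ 0.656  0.755  0.01 ]
 [ 0.521 -0.444 -0.729]
 [-0.546  0.483 -0.685]]
top [[400.39640365   0.         319.16334413]
 [  0.         400.39640365 208.40657607]
 [  0.           0.           1.        ]] [0.437 0.098 1.299] [[-0.011 -1.     0.019]
 [-0.992  0.009 -0.124]
 [ 0.123 -0.02  -0.992]]
{'time_s': 0.1, 'q': array([-8.89416544e+01,  1.03970596e+01,  9.21245323e+01,  1.16813862e-03,
        7.75675588e+01, -1.18222766e+01]), 'dq': array([ 0.09354307,  0.06782806, -0.17881428, -0.02342358,  0.07253927,
        0.09140613]), 'effort': array([ 1.33122549e-04, -4.45875299e+01, -3.52237844e+01, -2.57224538e-04,
        4.10054796e-03,  7.05350828e-06]), 'ee_pos': array([ 0.12817213, -0.55998393,  0.19539171]), 'tool_rot': array([[ 9.74837626e-01,  2.22916132e-01, -8.83329336e-06],
       [ 2.22915876e-01, -9.74836443e-01,  1.55607406e-03],
       [ 3.38262995e-04, -1.51888862e-03, -9.99998789e-01]]), 'ft_force': array([-0.3744461 , -0.42706308,  0.01396537]), 'wrist_torque': array([-0.02320884, -0.02865703, -0.00995495]), 'grip_force': 0.0, 'gripper_width': 0.08550070375648004}
```

View pics/top0.png

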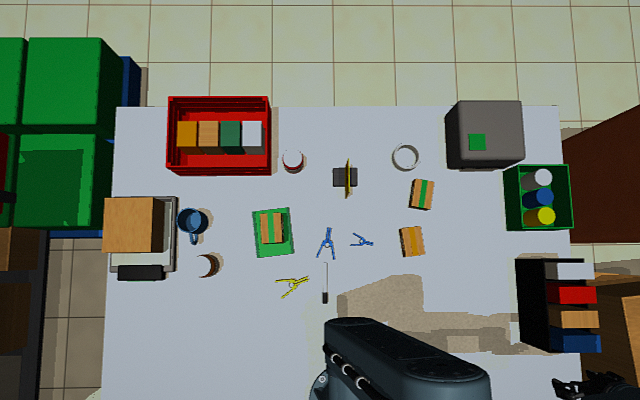

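View pics/scene0.png

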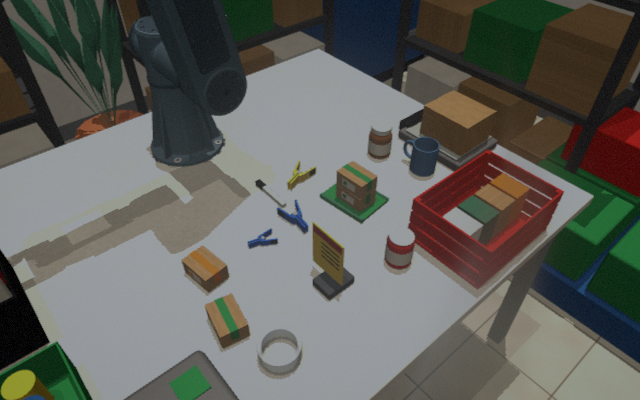

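The top view shows the loose green carton at (421,194), the orange one at (412,241), the column at (271,228), the large blue clip near (327,243), a smaller one at (361,240), and the card at (348,177). The scene view agrees. Next I'll cut a zoomed crop and take rough positions.

```bash
cat > h.py <<'E'
import numpy as np, cv2
from rig import status, grab_frame, get_calibration
def ray(n,uv,st=None):
    c=get_calibration(n);K=np.array(c["camera_matrix"]);u,v=uv
    if n!="wrist":
        R=np.array(c["R"]);d=R.T@np.linalg.solve(K,[u,v,1.]);return -R.T@np.array(c["t"]),d/np.linalg.norm(d)
    a=np.array([(u-K[0,2])/K[0,0],(v-K[1,2])/K[1,1]]);r=np.hypot(*a)+1e-12
    d=np.r_[np.sin(r)*a/r,np.cos(r)];T=np.array(c["T_tool_cam"]);Rt=np.array(st["tool_rot"])
    return Rt@T[:3,3]+st["ee_pos"],Rt@T[:3,:3]@d
def onz(n,uv,z,st=None):
    o,d=ray(n,uv,st);return o+d*(z-o[2])/d[2]
def proj(n,X):
    c=get_calibration(n);p=np.array(c["camera_matrix"])@(np.array(c["R"])@X+c["t"]);return p[:2]/p[2]
def comps(img,lo,hi,amin=15):
    m=cv2.inRange(cv2.cvtColor(img,cv2.COLOR_RGB2HSV),lo,hi)
    return [(cv2.minAreaRect(c),cv2.contourArea(c),c) for c in cv2.findContours(m,cv2.RETR_EXTERNAL,cv2.CHAIN_APPROX_NONE)[0] if cv2.contourArea(c)>amin]
E
python3 - <<'E'
from h import *
im=cv2.imread("pics/top0.png")
cv2.imwrite("pics/topz.png",cv2.resize(im[150:300,245:445],None,fx=4,fy=4,interpolation=cv2.INTER_CUBIC))
for nm,uv,z in [("green",(421,194),.045),("orange",(412,241),.045),("col",(271,228),.1),("clip",(327,243),.013),("cardtop near",(348,197),.15)]: print(nm,onz("top",uv,z).round(3))
print(get_calibration("wrist"))
E
```

```text
green [ 0.637 -0.253  0.045]
orange [ 0.488 -0.218  0.045]
col [0.529 0.219 0.1  ]
clip [0.485 0.048 0.013]
cardtop near [ 0.613 -0.009  0.15 ]
{'camera_matrix': array([[309.70691629,   0.        , 320.70730233],
       [  0.        , 309.70691629, 196.54623164],
       [  0.        ,   0.        ,   1.        ]]), 'T_tool_cam': array([[-3.73380805e-04, -9.60842782e-01, -2.77093862e-01,
         7.18556479e-02],
       [ 9.99999624e-01, -1.42008280e-04, -8.55064169e-04,
        -8.72690534e-04],
       [ 7.82232613e-04, -2.77094077e-01,  9.60842474e-01,
        -1.77859943e-01],
       [ 0.00000000e+00,  0.00000000e+00,  0.00000000e+00,
         1.00000000e+00]])}
```

View pics/topz.png

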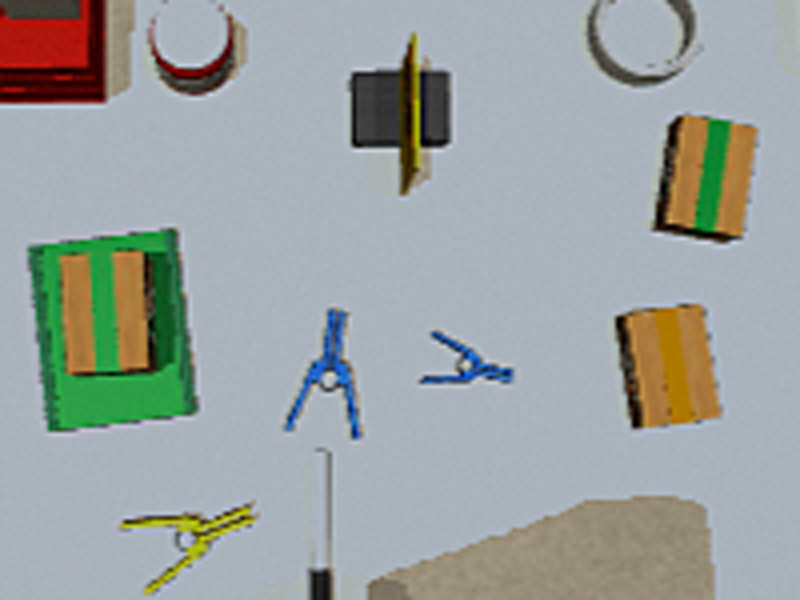

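The crop shows the big blue clip at crop (330,375) with its handles toward the robot and jaws toward the card. The green carton is at (708,180) with its long axis along x, yaw about -8°. The card's near edge is at (405,190). Moving over the loose carton.

Emit:
{"name": "drive_tool", "arguments": {"travel": [[0.96,-0.32,0],[0.96,-0.32,0],[0.96,-0.32,0],[0.96,-0.32,0],[0.96,-0.32,0],[0.96,-0.32,0],[0.96,-0.32,0],[0.96,-0.32,0],[0.96,-0.32,0],[0.96,-0.32,0],[0.96,-0.32,0],[0.96,-0.32,0],[0.96,-0.32,0],[0.96,-0.32,0],[0.96,-0.32,0],[0.96,-0.32,0],[0.96,-0.32,0],[0.96,-0.32,0],[0.96,-0.32,0],[0.96,-0.32,0]], "angular": [[0,0,0],[0,0,0],[0,0,0],[0,0,0],[0,0,0],[0,0,0],[0,0,0],[0,0,0],[0,0,0],[0,0,0],[0,0,0],[0,0,0],[0,0,0],[0,0,0],[0,0,0],[0,0,0],[0,0,0],[0,0,0],[0,0,0],[0,0,0]], "gripper": [100,100,100,100,100,100,100,100,100,100,100,100,100,100,100,100,100,100,100,100]}}

```text
time_s: 1.77
ee_pos: [0.5612, -0.2965, 0.1956]
tool_rot: [[0.975, 0.223, -0.001], [0.223, -0.975, 0.001], [-0.001, -0.001, -1.0]]
ft_force: [0.5, -0.6, 0.3]
gripper_width: 0.0851
grip_force: 0.0
```

Emit:
{"name": "drive_tool", "arguments": {"travel": [[0.8,-0.3,0],[0.8,-0.3,0],[0.6,-0.2,0],[0,0,0],[0,0,0],[0,0,0],[0,0,0],[0,0,0]], "angular": [[0,0,0],[0,0,0],[0,0,0],[0,0,0.9],[0,0,0.9],[0,0,0.9],[0,0,0.8],[0,0,0]], "gripper": [100,100,100,100,100,100,100,100]}}

```text
time_s: 2.43
ee_pos: [0.6093, -0.2655, 0.1954]
tool_rot: [[0.99, -0.144, -0.001], [-0.144, -0.99, 0.001], [-0.001, -0.001, -1.0]]
ft_force: [-0.3, 0.8, -0.1]
gripper_width: 0.0853
grip_force: 0.0
```

```bash
python3 - <<'E'
from h import *
st=status.state();w=grab_frame("wrist");t=grab_frame("top")
np.save("w1.npy",w);np.save("t1.npy",t)
cv2.imwrite("pics/w1.png",w[:,:,::-1])
for n,im in(("wrist",w),("top",t)):
  for nm,lo,hi in(("green",(50,120,60),(80,255,255)),("kraft",(10,90,120),(18,200,255)),("blue",(105,130,80),(120,255,255)),("yellow",(24,150,100),(32,255,255))):
    for r,a,c in comps(im,lo,hi,40):
        M=cv2.moments(c);uv=(M['m10']/M['m00'],M['m01']/M['m00'])
        z=.045 if n=="wrist" else 0
        print(n,nm,np.round(uv,1),a,np.round(r[1],1),round(r[2]),onz(n,uv,z,st).round(3))
E
```

```text
wrist green [ 27.  279.6] 191.5 [55.4  5. ] 64 [0.503 0.323 0.045]
wrist green [ 65.2 259.2] 850.5 [84.3 29.4] 64 [0.542 0.161 0.045]
wrist green [309.4 183.2] 74.5 [14. 15.] 0 [ 0.603 -0.25   0.045]
wrist green [309.6 135.3] 815.0 [16.  70.1] 3 [ 0.655 -0.259  0.045]
wrist green [516.7 114. ] 42.5 [115.2   3.5] 87 [ 0.655 -0.509  0.045]
wrist green [595.7 138.6] 10989.0 [ 76.5 170. ] 0 [ 0.615 -0.666  0.045]
wrist green [462.9   1.9] 196.0 [ 5. 54.] 90 [ 0.791 -0.453  0.045]
wrist kraft [605.4 390.8] 165.0 [ 9.3 29.8] 58 [-0.137 -1.017  0.045]
wrist kraft [ 22.2 280.8] 192.0 [53.7  4.8] 64 [0.5   0.346 0.045]
wrist kraft [ 32.9 278.9] 282.5 [55.9  6.5] 64 [0.505 0.297 0.045]
wrist kraft [621.4 258.7] 244.5 [15.3 37.6] 29 [ 0.386 -0.798  0.045]
wrist kraft [298.8 274.3] 2033.5 [67.  49.6] 72 [ 0.492 -0.22   0.045]
wrist kraft [328.3 148.6] 1500.5 [19.9 82.4] 2 [ 0.638 -0.276  0.045]
wrist kraft [290.5 145.1] 1400.0 [19.6 80.5] 1 [ 0.647 -0.237  0.045]
wrist blue [126.8 272.5] 212.0 [34.8 16.8] 84 [0.514 0.03  0.045]
wrist blue [600.9 141.2] 734.5 [41. 22.] 90 [ 0.611 -0.679  0.045]
w
[... 1048 characters left out ...]
ft [427.9 202.7] 46.0 [ 5.7 11.5] 8 [ 0.614 -0.287  0.   ]
top kraft [127.  224.5] 2531.0 [55. 51.] 90 [0.552 0.692 0.   ]
top kraft [414.9 198.9] 47.5 [ 6.6 13.6] 18 [ 0.628 -0.244  0.   ]
top kraft [208.  133.6] 415.0 [19. 24.] 0 [0.853 0.439 0.   ]
top blue [581.8 343.6] 613.5 [17. 38.] 90 [ 0.159 -0.758  0.   ]
top blue [ 75.8 233.4] 251.5 [ 6. 51.] 90 [0.525 0.853 0.   ]
top blue [327.7 240.7] 46.0 [27.5 16.5] 83 [0.493 0.045 0.   ]
top blue [544.4 196. ] 211.0 [16. 17.] 90 [ 0.634 -0.677  0.   ]
top blue [125.2  79.8] 204.0 [49.  9.] 90 [1.042 0.722 0.   ]
top yellow [294.9 283.7] 70.5 [17.8 30.7] 69 [0.357 0.152 0.   ]
top yellow [545.9 215.5] 210.0 [16. 16.] 90 [ 0.568 -0.676  0.   ]
```

View pics/w1.png

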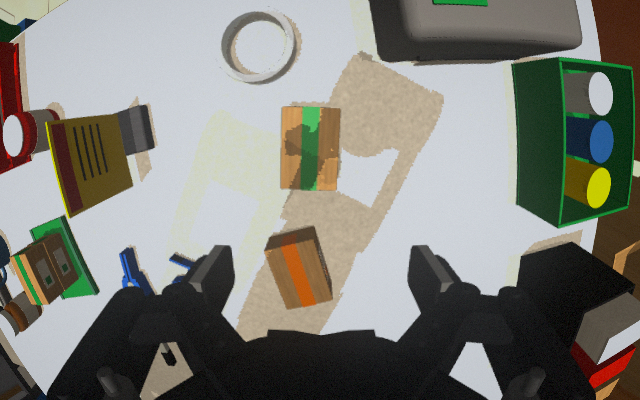

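The wrist view shows the green-taped carton's top face at u 280–340, v 106–190, with the orange one nearer the fingers at (298,270). Fitting its corners.

```bash
cat >> h.py <<'E'
def face(n,im,roi,z,st,smin=90,hue=(5,85)):
    x0,y0,x1,y1=roi;h=cv2.cvtColor(im[y0:y1,x0:x1],cv2.COLOR_RGB2HSV)
    m=cv2.inRange(h,(hue[0],smin,40),(hue[1],255,255))
    m=cv2.morphologyEx(cv2.morphologyEx(m,cv2.MORPH_CLOSE,np.ones((7,7))),cv2.MORPH_OPEN,np.ones((5,5)))
    c=max(cv2.findContours(m,0,1)[0],key=cv2.contourArea)[:,0]+[x0,y0]
    P=np.array([onz(n,p,z,st)[:2] for p in c])*1000
    (cx,cy),(a,b),g=cv2.minAreaRect(P.astype(np.float32))
    if a<b:g+=90
    return np.array([cx,cy]),(round(a,1),round(b,1)),(g+90)%180-90,c
E
python3 - <<'E'
from h import *
st=status.state();w=np.load("w1.npy");t=np.load("t1.npy")
print(st["ee_pos"],st["tool_rot"][:,0])
for s in (70,90,110):print("green w",face("wrist",w,(265,92,355,205),.045,st,s)[:3])
print("green t",face("top",t,(400,170,445,215),.045,st)[:3])
print("column t",face("top",t,(256,205,288,250),.1,st,90,(5,25))[:3])
E
```

```text
[ 0.60937104 -0.26567202  0.19568385] [ 9.90347270e-01 -1.38606100e-01 -7.95785543e-04]
green w (array([ 640.08575439, -256.34585571]), (61.6, 90.4), -9.786567687988281)
green w (array([ 640.45709229, -256.20651245]), (61.1, 89.7), -10.042839050292969)
green w (array([ 640.66107178, -256.22055054]), (60.8, 89.3), -10.193771362304688)
green t (array([ 636.7421875 , -250.96806335]), (67.2, 97.0), -2.627288818359375)
column t (array([528.74560547, 218.51774597]), (89.7, 66.0), 0.40413445234298706)
```

Emit:
{"name": "drive_tool", "arguments": {"travel": [[0.59,-0.27,0.5],[0.59,-0.27,0.8],[0,0,1],[0,0,1],[0,0,1],[0,0,1],[0,0,0.9],[0,0,0.7],[0,0,0.4],[0,0,0.3],[0,0,0],[0,0,0],[0,0,0],[0,0,0],[0,0,0],[0,0,0],[0,0,0],[0,0,0]], "angular": [[0,0,0],[0,0,0],[0,0,0.33],[0,0,0],[0,0,0],[0,0,0],[0,0,0],[0,0,0],[0,0,0],[0,0,0],[0,0,0],[0,0,0],[0,0,0],[0,0,0],[0,0,0],[0,0,0],[0,0,0],[0,0,0]], "gripper": [100,100,100,100,100,100,100,100,100,100,100,60,60,60,60,60,60,60]}}

```text
time_s: 4.03
ee_pos: [0.641, -0.2568, 0.0068]
tool_rot: [[0.985, -0.175, 0.001], [-0.175, -0.985, -0.0], [0.001, 0.0, -1.0]]
ft_force: [-0.4, 0.4, 2.4]
gripper_width: 0.0511
grip_force: 1.2
```

```bash
python3 - <<'E'
from h import *
w=grab_frame("wrist");cv2.imwrite("pics/w2.png",w[:,:,::-1]);s=status.state();print(s["ee_pos"],s["gripper_width"],s["grip_force"],s["ft_force"])
E
```

```text
[ 0.64101007 -0.25678965  0.00673923] 0.051253714512653606 1.3453451357781887 [0.02555032 0.2926068  1.63451256]
```

View pics/w2.png

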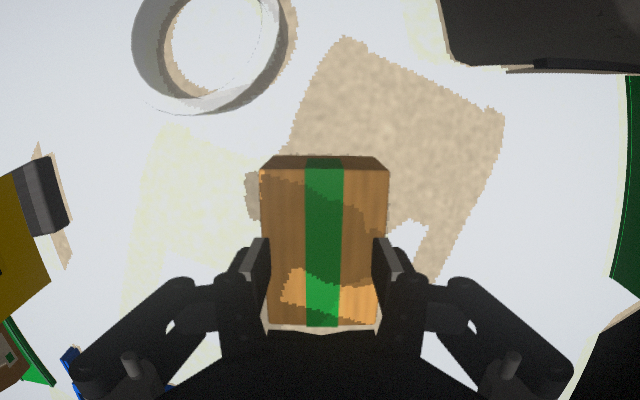

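The wrist view shows the green carton between the pads (u 268–378), but the grip force is low. Closing further.

Emit:
{"name": "drive_tool", "arguments": {"travel": [[0,0,0],[0,0,0],[0,0,0],[0,0,0]], "angular": [[0,0,0],[0,0,0],[0,0,0],[0,0,0]], "gripper": [45,45,45,45]}}

```text
time_s: 4.42
ee_pos: [0.6424, -0.257, 0.0087]
tool_rot: [[0.985, -0.175, 0.003], [-0.175, -0.985, -0.001], [0.003, 0.001, -1.0]]
ft_force: [-0.9, 2.6, 10.3]
gripper_width: 0.0386
grip_force: 5.1
```

```bash
python3 - <<'E'
from h import *
w=grab_frame("wrist");s=grab_frame("scene");o=np.vstack([w[130:360,160:480],cv2.resize(s[250:360,160:320],(320,220),interpolation=cv2.INTER_CUBIC)])
cv2.imwrite("pics/w3.png",o[:,:,::-1]);s=status.state();print(s["ee_pos"],s["gripper_width"],s["grip_force"],s["ft_force"])
E
```

```text
[ 0.64238886 -0.25705341  0.00866023] 0.03863068352811373 5.0888663524528965 [-1.28170159  1.82714149  9.34756396]
```

View pics/w3.png

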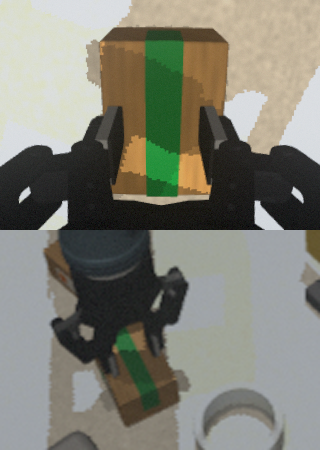

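The crops show both fingertips resting on the carton's top face instead of flanking it. By ray depth the tips are about 49 mm above the table while the TCP reads 9 mm, and the force is +10 N upward, which agrees. So the fingers end roughly 40 mm behind the stated TCP. I'll lift, open and look again before descending further.

Emit:
{"name": "drive_tool", "arguments": {"travel": [[0,0,-0.4],[0,0,-0.4],[0,0,0],[0,0,0],[0,0,0],[0,0,0],[0,0,0]], "angular": [[0,0,0],[0,0,0],[0,0,0],[0,0,0],[0,0,0],[0,0,0],[0,0,0]], "gripper": [45,45,100,100,100,100,100]}}

```text
time_s: 5.1
ee_pos: [0.6402, -0.2564, 0.0254]
tool_rot: [[0.984, -0.175, -0.001], [-0.175, -0.984, 0.001], [-0.001, -0.0, -1.0]]
ft_force: [-0.5, -0.2, 0.2]
gripper_width: 0.0855
grip_force: 0.0
```

```bash
python3 - <<'E'
from h import *
st=status.state();w=grab_frame("wrist");cv2.imwrite("pics/w4.png",w[:,:,::-1])
print(st["ee_pos"],st["ft_force"],st["gripper_width"],np.degrees(np.arctan2(st["tool_rot"][1,0],st["tool_rot"][0,0])))
f=face("wrist",w,(230,120,410,345),.045,st);print(f[:3])
d=st["tool_rot"].T@np.r_[f[0]/1000-st["ee_pos"][:2],0];print(d/.025)
E
```

```text
[ 0.64022963 -0.25637506  0.02543885] [-0.52251231 -0.19797023  0.21948326] 0.08546644458584295 -10.1023520513959
(array([ 642.92468262, -256.65264893]), (61.5, 95.9), -10.701133728027344)
[ 0.10807834 -0.007978   -0.00012056]
```

View pics/w4.png

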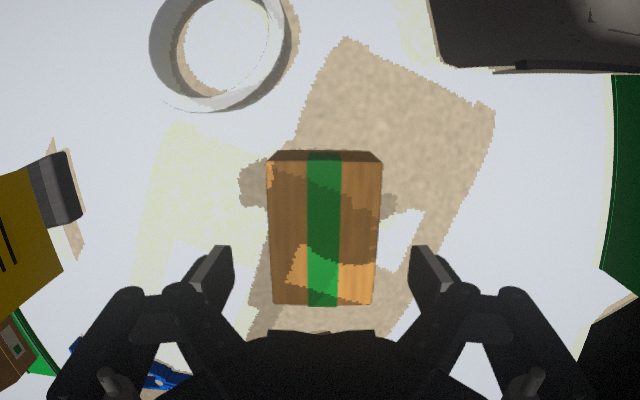

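The carton is undisturbed at u 267–380, v 162–305 and centred between the open pads. I'll descend past the earlier depth in small stages and watch the force.

Emit:
{"name": "drive_tool", "arguments": {"travel": [[0,0,0.6],[0,0,0.5],[0,0,0.2],[0,0,0]], "angular": [[0,0,0],[0,0,0],[0,0,0],[0,0,0]], "gripper": [100,100,100,100]}}

```text
time_s: 5.48
ee_pos: [0.6385, -0.2553, -0.0099]
tool_rot: [[0.984, -0.175, -0.005], [-0.175, -0.984, 0.003], [-0.005, -0.002, -1.0]]
ft_force: [-0.7, 0.5, -1.5]
gripper_width: 0.0855
grip_force: 0.0
```

Emit:
{"name": "drive_tool", "arguments": {"travel": [[0,0,0.2],[0,0,0.2],[0,0,0]], "angular": [[0,0,0],[0,0,0],[0,0,0]], "gripper": [100,100,100]}}

```text
time_s: 5.73
ee_pos: [0.6402, -0.2563, -0.0174]
tool_rot: [[0.984, -0.175, -0.001], [-0.175, -0.984, 0.001], [-0.001, -0.0, -1.0]]
ft_force: [0.1, -0.4, -0.4]
gripper_width: 0.0852
grip_force: 0.0
```

Emit:
{"name": "drive_tool", "arguments": {"travel": [[0,0,0.2],[0,0,0.2],[0,0,0],[0,0,0],[0,0,0],[0,0,0],[0,0,0],[0,0,0]], "angular": [[0,0,0],[0,0,0],[0,0,0],[0,0,0],[0,0,0],[0,0,0],[0,0,0],[0,0,0]], "gripper": [100,100,100,40,40,40,40,40]}}

```text
time_s: 6.4
ee_pos: [0.6411, -0.2569, -0.0258]
tool_rot: [[0.984, -0.175, 0.001], [-0.175, -0.984, -0.001], [0.001, 0.0, -1.0]]
ft_force: [0.9, -0.5, 1.7]
gripper_width: 0.0614
grip_force: 67.5
```

The carton is gripped: width 61.4 mm, 67 N, confirming the tip offset. Lifting and carrying it to a viewpoint just short of the column.

Emit:
{"name": "drive_tool", "arguments": {"travel": [[0,0,-0.4],[0,0,-0.8],[0,0,-1],[0,0,-1],[0,0,-1],[0,0,-1],[0,0,-1],[0,0,-1],[-0.4,-0.6,-0.6],[-0.65,-0.97,-0.2],[-0.65,-0.97,0],[-0.65,-0.97,0],[-0.65,-0.97,0],[-0.65,-0.97,0],[-0.65,-0.97,0],[-0.65,-0.97,0],[-0.65,-0.97,0],[-0.65,-0.97,0],[-0.65,-0.97,0],[-0.65,-0.97,0]], "angular": [[0,0,0],[0,0,0],[0,0,0],[0,0,0],[0,0,0],[0,0,0],[0,0,0],[0,0,0],[0,0,0],[0,0,0],[0,0,0],[0,0,0],[0,0,0],[0,0,0],[0,0,0],[0,0,0],[0,0,0],[0,0,0],[0,0,0],[0,0,0]], "gripper": [40,40,40,40,40,40,40,40,40,40,40,40,40,40,40,40,40,40,40,40]}}

```text
time_s: 8.07
ee_pos: [0.5029, 0.0552, 0.1737]
tool_rot: [[0.984, -0.176, -0.001], [-0.176, -0.984, 0.0], [-0.001, -0.0, -1.0]]
ft_force: [0.0, 0.8, -2.9]
gripper_width: 0.0613
grip_force: 67.2
```

Emit:
{"name": "drive_tool", "arguments": {"travel": [[-0.65,-0.97,0],[-0.65,-0.97,0],[-0.65,-0.97,0],[-0.65,-0.97,0],[-0.5,-0.6,0],[-0.3,-0.4,0],[0,0,0],[0,0,0],[0,0,0]], "angular": [[0,0,0],[0,0,0],[0,0,0],[0,0,0],[0,0,0],[0,0,-0.6],[0,0,-0.8],[0,0,0],[0,0,0]], "gripper": [40,40,40,40,40,40,40,40,40]}}

```text
time_s: 8.82
ee_pos: [0.4416, 0.1889, 0.1738]
tool_rot: [[1.0, -0.031, -0.0], [-0.031, -1.0, -0.0], [-0.0, 0.0, -1.0]]
ft_force: [0.6, 0.1, -2.8]
gripper_width: 0.061
grip_force: 67.1
```

```bash
python3 - <<'E'
from h import *
st=status.state();w=grab_frame("wrist");np.save("w5.npy",w);t=grab_frame("top");s=grab_frame("scene");np.save("t5.npy",t);np.save("s5.npy",s);import pickle;pickle.dump(st,open("st5.pkl","wb"))
cv2.imwrite("pics/w5.png",w[:,:,::-1]);print(st["ee_pos"],st["gripper_width"],st["grip_force"],st["ft_force"])
E
```

```text
[0.44161238 0.18892475 0.17379855] 0.061029655860885844 67.0532763004303 [ 0.61150665  0.05941385 -2.81593258]
```

View pics/w5.png

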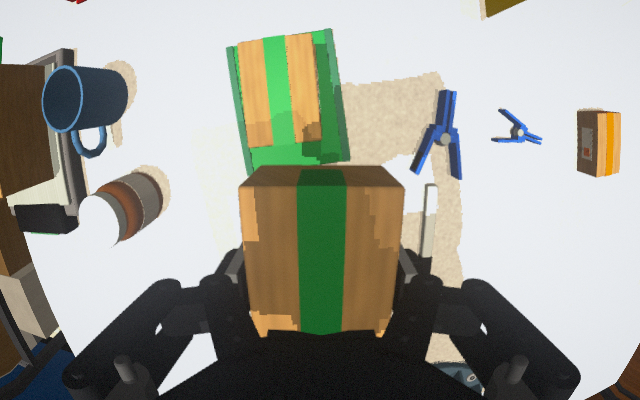

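The wrist view shows the column's top face with corners near (237,42), (318,34), (322,142) and (247,148). The held carton is below it and square in the pads. The large clip is at (445,135). Measuring the column, clip and card.

```bash
python3 - <<'E'
from h import *
import pickle
st=pickle.load(open("st5.pkl","rb"));w=np.load("w5.npy");s=np.load("s5.npy");t=np.load("t5.npy")
h=cv2.cvtColor(w,cv2.COLOR_RGB2HSV)
for vmin in(40,120):
  m=cv2.inRange(h,(5,70,vmin),(25,255,255));k=np.zeros_like(m);k[28:160,225:335]=m[28:160,225:335]
  k=cv2.morphologyEx(k,cv2.MORPH_OPEN,np.ones((4,4)))
  p=np.argwhere(k)[:,::-1]
  P=np.array([onz("wrist",q,.1,st)[:2] for q in p])*1000
  print("col",len(p),cv2.minAreaRect(P.astype(np.float32)),cv2.boxPoints(cv2.minAreaRect(p.astype(np.float32))).round())
# scene check: top plane z=.1 kraft
for vmin in(90,130):
  h2=cv2.cvtColor(s,cv2.COLOR_RGB2HSV);m=cv2.inRange(h2,(5,70,vmin),(25,255,255));k=np.zeros_like(m);k[155:190,330:385]=m[155:190,330:385]
  print("scene px",cv2.boxPoints(cv2.minAreaRect(np.argwhere(k)[:,::-1].astype(np.float32))).round())
# clip
m=cv2.inRange(h,(105,120,60),(125,255,255));k=np.zeros_like(m);k[85:185,405:465]=m[85:185,405:465]
c=max(cv2.findContours(k,0,1)[0],key=cv2.contourArea)[:,0]
for z in(.013,.026):
  P=np.array([onz("wrist",q,z,st)[:2] for q in c])*1000
  hull=cv2.approxPolyDP(P.astype(np.float32).reshape(-1,1,2),5,True)[:,0];print("clip",z,hull.round(1).tolist())
# pivot: bright gray blob
cv2.imwrite("pics/clip.png",np.hstack([cv2.resize(w[80:190,395:475],None,fx=5,fy=5,interpolation=2)[:,:,::-1],cv2.resize(w[25:170,220:340],None,fx=3.2,fy=550/145,interpolation=2)[:,:,::-1]]))
E
```

```text
Traceback (most recent call last):
  File "h.py", line 11, in onz
    o,d=ray(n,uv,st);return o+d*(z-o[2])/d[2]
        ~~~^^^^^^^^^
  File "h.py", line 4, in ray
    c=get_calibration(n);K=np.array(c["camera_matrix"]);u,v=uv
ValueError: time passes only in moves, steps and waits
```

```bash
sed -i 's/^from rig import.*/import functools, rig\nfrom rig import status, grab_frame\nget_calibration=functools.lru_cache(rig.get_calibration)/' h.py; cat > m5.py <<'E'
from h import *
import pickle
st=pickle.load(open("st5.pkl","rb"));w=np.load("w5.npy");s=np.load("s5.npy")
h=cv2.cvtColor(w,cv2.COLOR_RGB2HSV)
for vmin in(40,120):
  m=cv2.inRange(h,(5,70,vmin),(25,255,255));k=np.zeros_like(m);k[28:160,225:335]=m[28:160,225:335]
  k=cv2.morphologyEx(k,cv2.MORPH_OPEN,np.ones((4,4)))
  p=np.argwhere(k)[:,::-1]
  P=np.array([onz("wrist",q,.1,st)[:2] for q in p])*1000
  r=cv2.minAreaRect(P.astype(np.float32));print("col",len(p),r,cv2.boxPoints(cv2.minAreaRect(p.astype(np.float32))).round().tolist())
m=cv2.inRange(h,(105,120,60),(125,255,255));k=np.zeros_like(m);k[85:185,405:465]=m[85:185,405:465]
c=max(cv2.findContours(k,0,1)[0],key=cv2.contourArea)[:,0]
P=np.array([onz("wrist",q,.026,st)[:2] for q in c])*1000
print("clip",cv2.approxPolyDP(P.astype(np.float32).reshape(-1,1,2),4,True)[:,0].round(1).tolist())
cv2.imwrite("pics/clip.png",np.hstack([cv2.resize(w[80:190,395:475],(400,550),interpolation=2)[:,:,::-1],cv2.resize(w[25:170,220:340],(400,550),interpolation=2)[:,:,::-1]]))
E
python3 m5.py
```

```text
col 5643 ((530.2794189453125, 220.04794311523438), (89.18798065185547, 62.7522087097168), 3.212697982788086) [[237.0, 41.0], [314.0, 33.0], [325.0, 141.0], [248.0, 149.0]]
col 5626 ((530.2794189453125, 220.04794311523438), (89.18798065185547, 62.7522087097168), 3.212697982788086) [[237.0, 41.0], [314.0, 33.0], [325.0, 141.0], [248.0, 149.0]]
clip [[535.9000244140625, 48.29999923706055], [497.79998779296875, 55.5], [492.0, 66.19999694824219], [443.0, 84.80000305175781], [478.79998779296875, 67.0999984741211], [480.0, 58.70000076293945], [491.29998779296875, 51.70000076293945]]
```

View pics/clip.png

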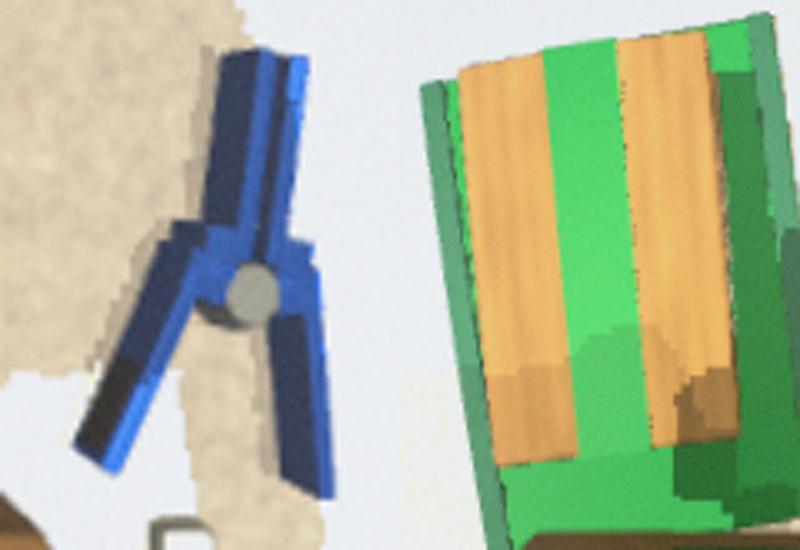

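The column is at (530.3, 220.0) mm with yaw 3.2° and fits 89×63 mm. The crop shows the clip lying shut with its pivot disc near crop (252,295). Moving over the column and down.

Emit:
{"name": "drive_tool", "arguments": {"travel": [[0.5,-0.2,0],[0.7,-0.27,0],[0.7,-0.27,0],[0.7,-0.27,0],[0.5,-0.2,0],[0.41,-0.14,0],[0,0,0.5],[0,0,0.8],[0,0,0.8],[0,0,0.6],[0,0,0.4],[0,0,0.3],[0,0,0.2],[0,0,0],[0,0,0]], "angular": [[0,0,0],[0,0,0],[0,0,0],[0,0,0],[0,0,0],[0,0,0],[0,0,-0.83],[0,0,0],[0,0,0],[0,0,0],[0,0,0],[0,0,0],[0,0,0],[0,0,0],[0,0,0]], "gripper": [40,40,40,40,40,40,40,40,40,40,40,40,40,40,40]}}

```text
time_s: 10.22
ee_pos: [0.5312, 0.22, 0.0842]
tool_rot: [[0.998, 0.057, 0.001], [0.057, -0.998, 0.0], [0.001, -0.0, -1.0]]
ft_force: [0.3, 0.1, -2.9]
gripper_width: 0.0614
grip_force: 67.1
```

Emit:
{"name": "drive_tool", "arguments": {"travel": [[0,0,0.2],[0,0,0.12],[0,0,0.04],[0,0,0],[0,0,0]], "angular": [[0,0,0],[0,0,0],[0,0,0],[0,0,0],[0,0,0]], "gripper": [40,40,40,40,40]}}

```text
time_s: 10.63
ee_pos: [0.5307, 0.2201, 0.0747]
tool_rot: [[0.998, 0.057, 0.0], [0.057, -0.998, 0.0], [0.0, -0.0, -1.0]]
ft_force: [0.9, -0.5, -1.8]
gripper_width: 0.061
grip_force: 67.1
```

Emit:
{"name": "drive_tool", "arguments": {"travel": [[0,0,0.04],[0,0,0],[0,0,0]], "angular": [[0,0,0],[0,0,0],[0,0,0]], "gripper": [40,40,40]}}

```text
time_s: 10.88
ee_pos: [0.5311, 0.2201, 0.0742]
tool_rot: [[0.998, 0.057, 0.001], [0.057, -0.998, 0.0], [0.001, -0.0, -1.0]]
ft_force: [-0.3, 0.4, 0.1]
gripper_width: 0.0613
grip_force: 67.2
```

The weight is carried by the column. Releasing and rising.

Emit:
{"name": "drive_tool", "arguments": {"travel": [[0,0,0],[0,0,0],[0,0,0],[0,0,0],[0,0,0],[0,0,-0.4],[0,0,-0.8],[0,0,-1],[0,0,-1],[0,0,-1],[-0.8,0,0],[-1,0,0],[-1,0,0],[-0.8,0,0],[0,0,0]], "angular": [[0,0,0],[0,0,0],[0,0,0],[0,0,0],[0,0,0],[0,0,0],[0,0,0],[0,0,0],[0,0,0],[0,0,0],[0,0,0],[0,0,0],[0,0,0],[0,0,0],[0,0,0]], "gripper": [76,80,85,100,100,100,100,100,100,100,100,100,100,100,100]}}

```text
time_s: 12.13
ee_pos: [0.4377, 0.215, 0.1792]
tool_rot: [[0.998, 0.058, -0.001], [0.058, -0.998, -0.0], [-0.001, -0.0, -1.0]]
ft_force: [-0.0, 1.3, -0.5]
gripper_width: 0.0855
grip_force: 0.0
```

```bash
python3 - <<'E'
from h import *
import pickle
st=status.state();w=grab_frame("wrist");s=grab_frame("scene");np.save("w6.npy",w);pickle.dump(st,open("st6.pkl","wb"))
o=np.vstack([cv2.resize(w,(640,400)),cv2.resize(s[130:230,300:420],(240,200),interpolation=2).repeat(1,1) if 0 else np.hstack([cv2.resize(s[130:230,300:420],(240,200),interpolation=2),np.zeros((200,400,3),np.uint8)])])
cv2.imwrite("pics/w6.png",o[:,:,::-1]);print(st["ee_pos"])
h=cv2.cvtColor(w,cv2.COLOR_RGB2HSV);k=cv2.inRange(h,(5,70,100),(25,255,255));k[:,:200]=0;k[:,380:]=0;k[200:]=0
n,l,S,_=cv2.connectedComponentsWithStats(k);print(S[S[:,4]>200].tolist())
E
```

```text
[0.43769008 0.21502428 0.17916733]
[[0, 0, 640, 400, 248052], [276, 16, 33, 128, 3965], [335, 17, 33, 127, 3983]]
```

View pics/w6.png

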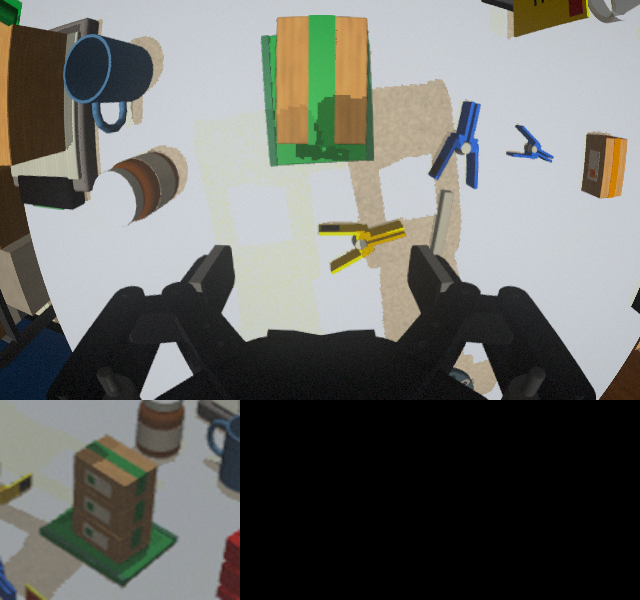

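The stack is clean: the top carton is square on the other two in both views, with its top face at u 276–368, v 16–144. Moving to see the clip and the card edge together; from here I'll work by numbers only.

Emit:
{"name": "drive_tool", "arguments": {"travel": [[0.2,0.8,0],[0.25,1,0],[0.25,1,0],[0.25,1,0],[0.25,1,0],[0.25,1,0],[0.2,0.8,0],[0,0.5,0],[0,0,0],[0,0,0]], "angular": [[0,0,0],[0,0,0],[0,0,0],[0,0,0],[0,0,0],[0,0,0],[0,0,0],[0,0,0],[0,0,0.4],[0,0,0]], "gripper": [100,100,100,100,100,100,100,100,100,100]}}

```text
time_s: 13.07
ee_pos: [0.4935, 0.0386, 0.179]
tool_rot: [[1.0, 0.012, 0.001], [0.012, -1.0, -0.0], [0.001, 0.0, -1.0]]
ft_force: [-0.2, -0.0, 0.3]
gripper_width: 0.0857
grip_force: 0.0
```

```bash
cat > m7.py <<'E'
from h import *
import pickle,os
# stack check
st=pickle.load(open("st6.pkl","rb"));w=np.load("w6.npy");h=cv2.cvtColor(w,cv2.COLOR_RGB2HSV)
k=cv2.inRange(h,(5,70,60),(25,255,255));q=np.zeros_like(k);q[5:150,270:374]=k[5:150,270:374];q=cv2.morphologyEx(q,cv2.MORPH_OPEN,np.ones((4,4)))
print("stack",cv2.minAreaRect((np.array([onz("wrist",p,.145,st)[:2] for p in np.argwhere(q)[:,::-1]])*1000).astype(np.float32)))
if not os.path.exists("w7.npy"):
    st=status.state();w=grab_frame("wrist");np.save("w7.npy",w);t=grab_frame("top");np.save("t7.npy",t);s=grab_frame("scene");np.save("s7.npy",s);pickle.dump(st,open("st7.pkl","wb"))
st=pickle.load(open("st7.pkl","rb"));w=np.load("w7.npy");h=cv2.cvtColor(w,cv2.COLOR_RGB2HSV)
print(st["ee_pos"],np.degrees(np.arctan2(st["tool_rot"][1,0],st["tool_rot"][0,0])))
k=cv2.inRange(h,(105,110,40),(125,255,255))
for c in cv2.findContours(k,0,1)[0]:
    if cv2.contourArea(c)<150: continue
    c=c[:,0];x,y,ww,hh=cv2.boundingRect(c);print("blue bbox",x,y,ww,hh)
    ap=cv2.approxPolyDP(c.reshape(-1,1,2),2.5,True)[:,0]
    for p in ap: print("  ",p,(onz("wrist",p,.026,st)[:2]*1000).round(1))
    sub=h[y:y+hh,x:x+ww];g=((sub[:,:,1]<45)&(sub[:,:,2]>90)&(sub[:,:,2]<190)).astype(np.uint8)
    n,l,S,C=cv2.connectedComponentsWithStats(g)
    for i in range(1,n):
        if S[i,4]>25: print("  gray",S[i].tolist(),C[i]+[x,y],(onz("wrist",C[i]+[x,y],.026,st)[:2]*1000).round(1))
k=cv2.inRange(h,(22,80,40),(34,255,255))
for c in cv2.findContours(k,0,1)[0]:
    if cv2.contourArea(c)>150: print("yellow",cv2.boundingRect(c),cv2.approxPolyDP(c,3,True)[:,0].tolist())
E
python3 m7.py
```

```text
stack ((529.8604736328125, 220.59033203125), (89.10252380371094, 61.40651321411133), 2.7084922790527344)
[0.49351852 0.0386035  0.17904359] 0.6653182230382516
blue bbox 0 342 56 58
   [ 35 342] [110.5 699.7]
   [  1 372] [-167.8 1127.3]
   [  0 399] [-472.6 1439.4]
   [ 30 399] [-247.8 1006.7]
   [ 28 394] [-213.7  990.2]
   [ 32 399] [-237.3  986. ]
   [ 45 398] [-170.   861.7]
   [ 45 391] [-119.4  823.8]
   [ 55 377] [ -7.5 699.1]
blue bbox 377 153 60 35
   [387 154] [519.  -32.1]
   [402 164] [508.3 -49.9]
   [412 179] [491.5 -62.9]
   [403 181] [489.  -52.4]
   [402 185] [484.3 -51.6]
   [379 184] [485.  -24.9]
   [378 187] [481.6 -24. ]
   [406 187] [482.1 -56.6]
   [414 182] [488.1 -65.6]
   [435 187] [482.7 -92.1]
   [419 181] [489.4 -71.5]
   [436 182] [488.7 -92.7]
   [419 177] [494.  -71.1]
   [412 168] [504.1 -61.9]
  gray [0, 27, 23, 3, 28] [387.85714286 181.03571429] [488.6 -34.8]
blue bbox 314 137 18 89
   [320 137] [535.8  41.3]
   [314 179] [489.7  47.3]
   [317 189] [478.4  44. ]
   [323 190] [477.3  37.3]
   [328 224] [437.2  31.1]
   [331 225] [436.   27.6]
   [324 176] [493.2  36.4]
   [318 174] [495.3  43. ]
  gray [0, 0, 5, 22, 45] [316.2 147.2] [524.8  45.2]
  gray [5, 4, 12, 71, 102] [324.33333333 172.54901961] [497.   36.1]
blue bbox 281 136 35 84
   [315 136] [536.8  46.6]
   [312 137] [535.7  49.8]
   [307 171] [498.6  55. ]
   [301 172] [497.4  61.6]
   [282 219] [442.5  83.7]
   [297 187] [480.4  66.1]
   [304 187] [480.5  58.3]
   [310 178] [490.8  51.7]
  gray [7, 57, 9, 19, 29] [292.44827586 201.82758621] [463.2  71.4]
yellow (233, 257, 32, 30) [[262, 257], [233, 263], [233, 286], [241, 278], [261, 273], [263, 269], [258, 269], [264, 266]]
yellow (368, 0, 34, 52) [[400, 0], [396, 0], [396, 14], [389, 24], [387, 0], [368, 0], [369, 51], [401, 20]]
```

The stack is within 1 mm and 0.5°. The clip's yaw is about -6.8° with its pivot at (483, 51) mm, so the handle pads are at (447, 55.5) mm. Going there and descending to fingertips just above the table.

Emit:
{"name": "drive_tool", "arguments": {"travel": [[-0.6,-0.2,0],[-0.7,-0.3,0],[-0.54,-0.2,0],[0,0,0.5],[0,0,0.9],[0,0,1],[0,0,1],[0,0,1],[0,0,1],[0,0,0.8],[0,0,0.6],[0,0,0.4],[0,0,0.2],[0,0,0],[0,0,0]], "angular": [[0,0,0],[0,0,0],[0,0,0],[0,0,0.65],[0,0,0.6],[0,0,0],[0,0,0],[0,0,0],[0,0,0],[0,0,0],[0,0,0],[0,0,0],[0,0,0],[0,0,0],[0,0,0]], "gripper": [100,100,100,100,100,100,100,100,100,100,100,100,100,100,100]}}

```text
time_s: 14.47
ee_pos: [0.4465, 0.0569, -0.0058]
tool_rot: [[0.993, -0.115, 0.001], [-0.115, -0.993, -0.0], [0.001, 0.0, -1.0]]
ft_force: [-0.1, -0.7, 0.7]
gripper_width: 0.085
grip_force: 0.0
```

Emit:
{"name": "drive_tool", "arguments": {"travel": [[0,0,0.4],[0,0,0.3],[0,0,0.2],[0,0,0],[0,0,0]], "angular": [[0,0,0],[0,0,0],[0,0,0],[0,0,0],[0,0,0]], "gripper": [100,100,100,100,100]}}

```text
time_s: 14.88
ee_pos: [0.4455, 0.0569, -0.0292]
tool_rot: [[0.993, -0.115, -0.001], [-0.115, -0.993, 0.0], [-0.001, -0.0, -1.0]]
ft_force: [0.4, -0.8, -0.5]
gripper_width: 0.0853
grip_force: 0.0
```

Emit:
{"name": "drive_tool", "arguments": {"travel": [[0.05,0,0],[0,0,0],[0,0,0],[0,0,0],[0,0,0],[0,0,0],[0,0,0],[0,0,0]], "angular": [[0,0,0],[0,0,0],[0,0,0],[0,0,0],[0,0,0],[0,0,0],[0,0,0],[0,0,0]], "gripper": [66,60,55,50,45,40,36,36]}}

```text
time_s: 15.55
ee_pos: [0.4475, 0.0561, -0.0273]
tool_rot: [[0.993, -0.115, 0.0], [-0.115, -0.993, -0.001], [0.0, 0.001, -1.0]]
ft_force: [-7.7, -2.5, 18.4]
gripper_width: 0.032
grip_force: 46.1
```

Emit:
{"name": "drive_tool", "arguments": {"travel": [[0,0,0],[0,0,0],[0,0,0]], "angular": [[0,0,0],[0,0,0],[0,0,0]], "gripper": [30,30,30]}}

```text
time_s: 15.8
ee_pos: [0.4474, 0.056, -0.0272]
tool_rot: [[0.993, -0.115, -0.0], [-0.115, -0.993, -0.001], [0.0, 0.001, -1.0]]
ft_force: [-9.5, -2.0, 20.9]
gripper_width: 0.0309
grip_force: 56.9
```

```bash
cat > m8.py <<'E'
from h import *
import pickle,sys
n=sys.argv[1];zt=float(sys.argv[2])
st=status.state();w=grab_frame("wrist");np.save(f"w{n}.npy",w);pickle.dump(st,open(f"st{n}.pkl","wb"))
h=cv2.cvtColor(w,cv2.COLOR_RGB2HSV)
print(st["ee_pos"],np.degrees(np.arctan2(st["tool_rot"][1,0],st["tool_rot"][0,0])),st["gripper_width"],st["grip_force"],st["ft_force"])
R=st["tool_rot"]
k=cv2.inRange(h,(105,110,40),(125,255,255))
for c in cv2.findContours(k,0,1)[0]:
    x,y,ww,hh=cv2.boundingRect(c)
    if cv2.contourArea(c)<150 or not 200<x<420: continue
    print("blue bbox",x,y,ww,hh)
    for p in cv2.approxPolyDP(c,2.5,True)[:,0]:
        q=onz("wrist",p,st["ee_pos"][2]+zt,st);print("  ",p,(q[:2]*1000).round(1),"tool mm",((R.T@(q-st["ee_pos"]))*1000).round(1)[:2])
k=cv2.inRange(h,(22,80,40),(34,255,255))
for c in cv2.findContours(k,0,1)[0]:
    if cv2.contourArea(c)>100 : print("yellow",cv2.boundingRect(c),cv2.approxPolyDP(c,2.5,True)[:,0].tolist())
E
python3 m8.py 8 0.055
```

```text
[ 0.44743112  0.05602238 -0.02716725] -6.593247141812116 0.030850259247649833 56.878582681529224 [-9.48050411 -2.0128397  20.86679143]
blue bbox 338 64 53 224
   [382  64] [534.6  23.1] tool mm [90.3 22.8]
   [354 130] [509.1  37.1] tool mm [63.4 11.8]
   [346 136] [507.   40.5] tool mm [61.   8.6]
   [351 137] [506.4  38.6] tool mm [60.6 10.6]
   [347 138] [506.2  40.2] tool mm [60.2  9. ]
   [349 142] [504.5  39.6] tool mm [58.6  9.9]
   [344 141] [505.1  41.5] tool mm [59.   7.9]
   [347 145] [503.4  40.5] tool mm [57.4  9.1]
   [338 156] [499.4  44.5] tool mm [52.9  5.5]
   [338 170] [493.7  45.1] tool mm [47.2  5.6]
   [343 180] [489.3  43.5] tool mm [43.   7.7]
   [340 198] [481.8  45.5] tool mm [35.4  6.6]
   [353 202] [479.5  40.3] tool mm [33.6 12. ]
   [352 210] [476.  41.] tool mm [30.1 11.7]
   [347 213] [474.9  43.2] tool mm [28.8  9.7]
   [351 214] [474.3  41.5] tool mm [28.4 11.4]
   [347 217] [473.2  43.4] tool mm [27.   9.7]
   [346 227] [468.7  44.2] tool mm [22.5  9.4]
   [349 230] [467.1  43. ] tool mm [21.1 10.7]
   [345 234] [465.5  44.9] tool mm [19.2  9.1]
   
[... 811 characters left out ...]
.5 -8.9]
   [295 153] [502.6  61.5] tool mm [ 54.2 -11.7]
   [289 161] [499.7  64.3] tool mm [ 50.9 -14.2]
   [291 169] [496.3  64. ] tool mm [ 47.6 -13.4]
   [286 181] [491.6  66.7] tool mm [ 42.6 -15.6]
   [288 283] [443.6  73.2] tool mm [ -5.7 -16.6]
   [294 283] [443.4  70.5] tool mm [ -5.7 -13.8]
   [298 258] [456.3  66.7] tool mm [  7.6 -11.5]
   [297 198] [483.9  63.2] tool mm [ 35.4 -11.2]
   [312 196] [484.   56.9] tool mm [36.3 -5. ]
   [312 172] [494.1  55.7] tool mm [46.4 -4.9]
   [318 169] [495.   53.1] tool mm [47.6 -2.5]
   [318 156] [500.3  52.5] tool mm [52.9 -2.5]
   [294  62] [538.8  57.4] tool mm [ 90.6 -11.8]
yellow (180, 348, 52, 35) [[231, 348], [212, 353], [180, 382]]
```

The clip is squeezed: about 34 mm gape and 57 N, with the tips lightly on the table. Lifting straight up to 100 mm and re-measuring, together with the card.

Emit:
{"name": "drive_tool", "arguments": {"travel": [[0,0,-0.1],[0,0,-0.2],[0,0,-0.4],[0,0,-0.7],[0,0,-0.8],[0,0,-0.7],[0,0,-0.4],[0,0,-0.2],[0,0,0],[0,0,0]], "angular": [[0,0,0],[0,0,0],[0,0,0],[0,0,0],[0,0,0],[0,0,0],[0,0,0],[0,0,0],[0,0,0],[0,0,0]], "gripper": [30,30,30,30,30,30,30,30,30,30]}}

```text
time_s: 16.68
ee_pos: [0.4469, 0.0567, 0.0584]
tool_rot: [[0.993, -0.115, -0.0], [-0.115, -0.993, 0.0], [-0.0, -0.0, -1.0]]
ft_force: [-0.4, -0.9, -0.1]
gripper_width: 0.0305
grip_force: 58.3
```

```bash
python3 m8.py 9 0.055 | grep -v "^   .*tool mm \[ *[1-3][0-9]\." ; cat > card.py <<'E'
from h import *
import pickle
t=grab_frame("top");s=grab_frame("scene");np.save("t9.npy",t);np.save("s9.npy",s)
for n,im,roi in(("top",t,(330,150,365,205)),("scene",s,(300,215,355,290))):
    x0,y0,x1,y1=roi;m=cv2.inRange(cv2.cvtColor(im[y0:y1,x0:x1],cv2.COLOR_RGB2HSV),(20,90,50),(34,255,255))
    m=cv2.morphologyEx(m,cv2.MORPH_CLOSE,np.ones((5,5)))
    c=max(cv2.findContours(m,0,1)[0],key=cv2.contourArea);print(n,cv2.contourArea(c),(cv2.approxPolyDP(c,1.5,True)[:,0]+[x0,y0]).tolist())
for p in[(0.613,-.01,.15),(.613,-.01,.02),(.713,-.01,.15),(.713,-.01,.02)]:print(p,proj("top",p).round(1),proj("scene",p).round(1))
E
python3 card.py
```

```text
[0.44685193 0.05671455 0.05835831] -6.6206482123619645 0.03046591890138136 58.26187495607883 [-0.38646205 -0.85388966 -0.11335429]
blue bbox 337 64 52 224
   [381  64] [534.   24.1] tool mm [90.3 22.3]
   [373  70] [531.8  27.6] tool mm [87.7 19.1]
   [375  73] [530.5  26.9] tool mm [86.5 19.9]
   [342 156] [498.6  43.5] tool mm [52.9  7.1]
   [338 155] [499.2  45.1] tool mm [53.3  5.5]
   [337 159] [497.6  45.7] tool mm [51.7  5.1]
   [340 159] [497.5  44.5] tool mm [51.7  6.3]
   [337 169] [493.6  46.1] tool mm [47.6  5.2]
   [343 173] [491.6  43.8] tool mm [46.   7.6]
   [343 285] [439.1  48.6] tool mm [-6.8  8.9]
   [347 287] [437.7  46.9] tool mm [-7.9 10.8]
   [352 285] [438.5  44.4] tool mm [-6.9 13.1]
   [367 187] [484.7  34.5] tool mm [40.1 17.7]
   [364 177] [489.   35.4] tool mm [44.3 16.3]
   [367 166] [493.5  33.8] tool mm [48.9 17.4]
   [355 152] [499.7  38.2] tool mm [54.6 12.3]
   [388  71] [531.   21.6] tool mm [87.6 25.2]
blue bbox 281 58 38 226
   [286  58] [540.3  60.9] tool mm [ 92.3 -14.9]
   [281  63] [538.6  63.1] tool mm [ 90.4 -16.9]
   [303 149] [503.2  58.
[... 253 characters left out ...]
1.3 -14.2]
   [290 172] [494.5  65.1] tool mm [ 46.4 -13.9]
   [286 176] [493.1  67. ] tool mm [ 44.7 -15.5]
   [289 283] [443.   73.4] tool mm [ -5.7 -16.1]
   [294 283] [442.8  71.1] tool mm [ -5.7 -13.8]
   [312 171] [493.9  56.2] tool mm [46.8 -4.9]
   [318 166] [495.7  53.6] tool mm [48.8 -2.5]
   [293  62] [538.3  58.4] tool mm [ 90.6 -12.2]
top 124.5 [[348, 158], [345, 167], [345, 198], [350, 186]]
scene 1064.0 [[313, 222], [319, 228], [318, 233], [313, 231], [314, 260], [341, 284], [343, 247]]
(0.613, -0.01, 0.15) [348.2 196.9] [308.2 216.8]
(0.613, -0.01, 0.02) [344.5 203.1] [309. 255.]
(0.713, -0.01, 0.15) [347.5 163.3] [338.5 242.5]
(0.713, -0.01, 0.02) [343.9 172.7] [336.9 280.5]
```

```bash
python3 - <<'E'
from h import *
import pickle
st=pickle.load(open("st7.pkl","rb"));w=np.load("w7.npy")
def c(n,uv,z,st=None):print(n,uv,z,(onz(n,uv,z,st)*1000).round(1))
c("wrist",(401,20),.15,st);c("wrist",(369,51),.02,st)
for uv,z in[((313,222),.15),((314,260),.02),((343,247),.15),((341,284),.02)]:c("scene",uv,z)
for uv,z in[((347,198),.15),((349,158),.15),((345,198),.02)]:c("top",uv,z)
# card pixels in w7 with both yellow and red/dark print; in w1 from the right side
st1=dict(ee_pos=np.array([.60937104,-.26567202,.19568385]),tool_rot=st["tool_rot"]);a=np.arctan2(-.1386,.9903)
st1["tool_rot"]=np.array([[np.cos(a),np.sin(a),0],[np.sin(a),-np.cos(a),0],[0,0,-1.]])
m=cv2.inRange(cv2.cvtColor(np.load("w1.npy"),cv2.COLOR_RGB2HSV),(18,80,40),(36,255,255));q=np.zeros_like(m);q[90:230,35:140]=m[90:230,35:140]
q=cv2.morphologyEx(q,cv2.MORPH_CLOSE,np.ones((9,9)))
k=max(cv2.findContours(q,0,1)[0],key=cv2.contourArea)
for p in cv2.approxPolyDP(k,3,True)[:,0]:
    print("w1",p,"z.15",(onz("wrist",p,.15,st1)[:2]*1000).round(1),"z.02",(onz("wrist",p,.02,st1)[:2]*1000).round(1))
# dark steel foot in top image: rectangle 60x80x22
h=cv2.cvtColor(np.load("t7.npy"),cv2.COLOR_RGB2HSV);m=((h[:,:,2]<110)).astype(np.uint8);z=np.zeros_like(m);z[160:192,328:362]=m[160:192,328:362]
print("foot",cv2.minAreaRect((np.array([onz("top",p,.022)[:2] for p in np.argwhere(z)[:,::-1]])*1000).astype(np.float32)))
E
```

```text
wrist (401, 20) 0.15 [629.9 -12.6 150. ]
wrist (369, 51) 0.02 [631.4 -10.2  20. ]
scene (313, 222) 0.15 [632.3 -12.3 150. ]
scene (314, 260) 0.02 [632.7 -10.7  20. ]
scene (343, 247) 0.15 [728.4 -11.4 150. ]
scene (341, 284) 0.02 [726.4  -9.4  20. ]
top (347, 198) 0.15 [609.9  -6.5 150. ]
top (349, 158) 0.15 [728.9 -14.7 150. ]
top (345, 198) 0.02 [629.5 -11.8  20. ]
w1 [116 114] z.15 [ 711.1 -106.1] z.02 [729.   -8.2]
w1 [ 45 122] z.15 [729.1  -8.5] z.02 [757.4 146.1]
w1 [ 68 218] z.15 [629.5  -9.6] z.02 [599.9 144.3]
w1 [132 185] z.15 [ 648.9 -107.5] z.02 [630.6 -10.5]
foot ((701.8124389648438, -11.545406341552734), (75.0981216430664, 99.39544677734375), 89.11576080322266)
```

The card's near edge is at (631, -11) mm with yaw about 0.7°, agreed by three views and a 98–100 mm length. The held clip points about 10° clockwise of that. I'll turn, shift sideways, and approach to just short of the edge.

Emit:
{"name": "drive_tool", "arguments": {"travel": [[0,0,0],[0,0,0],[0,0,0],[0,0.5,0],[0,0.7,0],[0,0.8,0],[0,0.7,0],[0,0.41,0],[0.4,0,0],[0.7,0,0],[0.7,0,0],[0.5,0,0],[0.3,0,0],[0,0,0],[0,0,0]], "angular": [[0,0,-0.6],[0,0,-0.6],[0,0,-0.57],[0,0,0],[0,0,0],[0,0,0],[0,0,0],[0,0,0],[0,0,0],[0,0,0],[0,0,0],[0,0,0],[0,0,0],[0,0,0],[0,0,0]], "gripper": [30,30,30,30,30,30,30,30,30,30,30,30,30,30,30]}}

```text
time_s: 18.08
ee_pos: [0.517, -0.0157, 0.0581]
tool_rot: [[0.998, 0.071, -0.001], [0.071, -0.998, 0.0], [-0.001, -0.001, -1.0]]
ft_force: [-1.3, -0.4, -0.3]
gripper_width: 0.0306
grip_force: 58.3
```

```bash
python3 m8.py 10 0.055 | grep -v "tool mm \[ *[1-7][0-9]\."
```

```text
[ 0.51698614 -0.01571042  0.05808482] 4.043689064875952 0.03058752894414068 58.34441092796624 [-1.32550262 -0.36168092 -0.26036956]
blue bbox 337 64 84 224
   [381  64] [609.  -31.8] tool mm [90.5 22.5]
   [377  67] [607.5 -30.3] tool mm [89.2 20.9]
   [343 285] [511.2 -25.3] tool mm [-6.5  9.2]
   [347 287] [510.2 -27.3] tool mm [-7.7 11.1]
   [352 285] [511.4 -29.5] tool mm [-6.6 13.4]
   [417 258] [526.9 -58.2] tool mm [ 6.8 43.1]
   [415 253] [529.5 -56.7] tool mm [ 9.5 41.8]
   [388  71] [606.5 -34.8] tool mm [87.8 25.4]
blue bbox 281 58 38 226
   [286  58] [608.4   5.5] tool mm [ 92.6 -14.7]
   [281  63] [606.3   7.3] tool mm [ 90.6 -16.7]
   [289 283] [ 5.104e+02 -2.000e-01] tool mm [ -5.5 -15.9]
   [294 283] [510.7  -2.6] tool mm [ -5.5 -13.6]
   [293  62] [606.8   2.6] tool mm [ 90.8 -12. ]
yellow (101, 309, 38, 20) [[101, 322], [119, 328], [138, 314], [112, 309], [108, 313], [111, 310], [123, 311], [124, 317], [115, 323], [104, 320], [107, 315]]
yellow (326, 0, 12, 50) [[336, 0], [328, 1], [328, 49]]
```

The tips are at x≈608 mm, centred at y≈-13.5, with the card seen between the jaws (u 326–338 against jaws at 293 and 377). Advancing 40 mm along the tool brings them to x≈647, y≈-10.7.

Emit:
{"name": "drive_tool", "arguments": {"travel": [[0.2,0,0],[0.3,0,0],[0.3,0,0],[0.3,0,0],[0.3,0,0],[0.2,0,0],[0,0,0],[0,0,0],[0,0,0]], "angular": [[0,0,0],[0,0,0],[0,0,0],[0,0,0],[0,0,0],[0,0,0],[0,0,0],[0,0,0],[0,0,0]], "gripper": [30,30,30,30,30,30,30,30,30]}}

```text
time_s: 18.88
ee_pos: [0.557, -0.0135, 0.0584]
tool_rot: [[0.998, 0.07, -0.001], [0.07, -0.998, 0.0], [-0.001, -0.0, -1.0]]
ft_force: [-0.0, -0.2, -0.2]
gripper_width: 0.0305
grip_force: 58.3
```

```bash
python3 m8.py 11 0.055 | grep -v "tool mm \[ *[1-7][0-9]\."
python3 - <<'E'
from h import *
import pickle
st=pickle.load(open("st11.pkl","rb"));h=cv2.cvtColor(np.load("w11.npy"),cv2.COLOR_RGB2HSV)
m=cv2.inRange(h,(20,60,40),(36,255,255));q=np.zeros_like(m);q[:200,290:380]=m[:200,290:380]
for v in range(0,130,10):
    u=np.flatnonzero(q[v]); 
    if len(u):print(v,u.min(),u.max(),(onz("wrist",(u.mean(),v),.15,st)[:2]*1000).round(1))
# tip from scene camera: blue mask near the expected jaw tips
s=grab_frame("scene");k=cv2.inRange(cv2.cvtColor(s,cv2.COLOR_RGB2HSV),(105,110,40),(125,255,255))
for X in[(.647,.005,.1),(.647,-.027,.1),(.631,-.011,.1)]:print(X,proj("scene",X).round(1))
for c in cv2.findContours(k[200:300,240:360],0,1)[0]:
    if cv2.contourArea(c)>10:print((cv2.approxPolyDP(c,1.5,True)[:,0]+[240,200]).tolist())
k2=cv2.inRange(cv2.cvtColor(s,cv2.COLOR_RGB2HSV),(5,70,60),(25,255,255))
E
```

```text
[ 0.55698503 -0.01348365  0.05843283] 4.00606706873721 0.0304838467874489 58.327479113359004 [-0.00803856 -0.18055925 -0.24222585]
blue bbox 330 64 59 233
   [381  64] [648.9 -29.7] tool mm [90.5 22.5]
   [374  70] [646.1 -27. ] tool mm [88.  19.7]
   [372  82] [641.2 -26.6] tool mm [83.1 19. ]
   [343 283] [552.3 -23. ] tool mm [-5.4  9.1]
   [330 284] [551.4 -17. ] tool mm [-5.9  3.1]
   [330 296] [544.5 -17.6] tool mm [-12.7   3.2]
   [354 296] [545.1 -29. ] tool mm [-12.9  14.6]
   [388  71] [646.4 -32.7] tool mm [87.8 25.4]
blue bbox 281 58 38 226
   [286  58] [648.3   7.7] tool mm [ 92.6 -14.7]
   [281  63] [646.2   9.5] tool mm [ 90.6 -16.7]
   [289 283] [550.4   2. ] tool mm [ -5.5 -15.9]
   [294 283] [ 5.506e+02 -3.000e-01] tool mm [ -5.5 -13.6]
   [299  78] [640.5   2. ] tool mm [84.3 -9.6]
   [296  78] [640.4   3.2] tool mm [ 84.4 -10.8]
   [298  72] [642.9   2.6] tool mm [ 86.8 -10. ]
   [295  74] [642.    3.7] tool mm [ 86.  -11.2]
   [291  58] [648.4   5.7] tool mm [ 92.5 -12.8]
yellow (325, 0, 23, 106) [[347, 0], [336, 0], [331, 90], [328, 99], [325, 95], [325, 102], [331, 105], [340, 103]]
0 336 347 [660.7 -10.9]
10 331 346 [657.6 -10.7]
20 330 346 [654.5 -10.8]
30 329 345 [651.5 -10.7]
40 329 345 [648.5 -10.6]
50 328 344 [645.6 -10.6]
60 328 343 [642.7 -10.7]
70 327 343 [639.9 -10.7]
80 326 341 [637.  -10.5]
90 325 342 [634.2 -10.8]
100 325 341 [631.4 -10.5]
(0.647, 0.005, 0.1) [323.2 237.4]
(0.647, -0.027, 0.1) [312.3 244.3]
(0.631, -0.011, 0.1) [313.2 236.9]
[[276, 239], [265, 240], [260, 238], [262, 234], [265, 236], [269, 233], [270, 229], [248, 243], [252, 246], [259, 242], [265, 244], [269, 243], [272, 239]]
[[295, 213], [295, 219], [300, 223], [305, 223], [308, 232], [306, 233], [303, 229], [297, 228], [292, 223], [292, 229], [301, 237], [304, 234], [311, 248], [307, 237], [308, 234], [311, 235], [310, 225]]
```

The jaws straddle the card, with inner tips at y≈+3 and -27 mm, the card at -10.7 mm, and tips 16 mm past the edge. There is no contact force. Handing in.

```bash
python3 -c "
from rig import order;print(order.finish_job())"
```

```text
the job is handed in; nothing more can be done
None
```

I stacked the green-taped carton squarely on the column and let go of it. I then handed in with the blue clip squeezed wide open, its jaws about 100 mm above the table on either side of the card's near edge, with no contact force measured; the result hasn't been reported back.

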